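Finish the layer and hold up the tailboard

TASK

Finish the pinwheel layer of fittings cases on the loading tray: set the two orange cases down (do not drop them) in the two empty white outlines, lengthwise as the outlines run, beside the blue ones. Then swing the green tailboard up until it is in line with the red mark and finish while still holding it there with the fingers, because it falls if let go. Leave the red mark, the oil can, the flange and the spanner where they are.

Things in the scene. Friction and masses are not known exactly. Their poses are not given: they have to be found in the camera images.
- tray: (All sizes here in mm.) Loading tray fixed to the bench: a square pallet slab of pale planks 214 x 214, its top 50 above the bench. Origin at the slab's centre at bench level. Its z is up; its -y side carries the green tailboard, its +x end the dark quadrant plate with the red mark.
- place_a (a point): Centre of a painted white outline (110 x 70) on the slab top, long way along the tray's x; the blue case_3 stands in it. The point's axes are the tray's. The four outlines form a pinwheel, 6 apart.
- place_b (a point): As place_a, long way along the tray's y; the blue case_4 stands in it.
- place_c (a point): As place_a, long way along the tray's x; empty at the start. Centre 38 in tray x and 58 in tray y from the slab's centre.
- place_d (a point): As place_a, long way along the tray's y; empty at the start. Centre -58 in tray x and 38 in tray y from the slab's centre.
- case_1: Orange case, 110 long (x) x 70 wide (y) x 45 high, 0.2 to 0.45 kg, origin at the centre of its underside; a half turn makes no difference. On its lid a black grip along x: a bar 62 long, 14 wide, 14 high, centre 73 (top 80) above the underside, on two posts 10 long at x = +-26. Starts on the bench, left of the tray; fits either empty place.
- case_2: Orange case, 110 long (x) x 70 wide (y) x 45 high, 0.2 to 0.45 kg, origin at the centre of its underside; a half turn makes no difference. On its lid a black grip along x: a bar 62 long, 14 wide, 14 high, centre 73 (top 80) above the underside, on two posts 10 long at x = +-26. Starts on the bench as case_1 does.
- case_3: Blue case, 110 long (x) x 70 wide (y) x 45 high, 0.2 to 0.45 kg, origin at the centre of its underside; a half turn makes no difference. On its lid a black grip along x: a bar 62 long, 14 wide, 14 high, centre 73 (top 80) above the underside, on two posts 10 long at x = +-26. Already in its place (place_a).
- case_4: Blue case, 110 long (x) x 70 wide (y) x 45 high, 0.2 to 0.45 kg, origin at the centre of its underside; a half turn makes no difference. On its lid a black grip along x: a bar 62 long, 14 wide, 14 high, centre 73 (top 80) above the underside, on two posts 10 long at x = +-26. Already in its place (place_b).
- tailboard_hinge (a point): Middle of the tailboard's hinge line, 50 above the bench; the line runs along the tray's x, 114 from the slab's centre on the -y side. The point's axes are the tray's.
- tailboard_bar (a point): Middle of the round steel bar at the tailboard's free end: 12 thick, 134 long along the tray's x, free between its two side rods for 114; 165 from the hinge line, with 52 of open gap between it and the green board (200 wide, 12 thick). The point's -y points from the hinge to the bar.
- tailboard (a joint): Tailboard angle in rad: 0 = lying level, outward to the tray's -y (its start, bar 50 above the bench); it grows as the bar swings up about the hinge towards the tray; stop at 1.4. Loose hinge, 0.45 kg: it falls back when let go.
- mark (a joint): Angle in rad of the red mark, an arm 165 long on the quadrant plate, on the same hinge line and counted the same way as the tailboard's (somewhere from 0.75 to 1.2). Stiff; not to be moved. Tailboard in line with it = same angle.
- mark_tip (a point): Outer end of the red mark, 165 from the hinge line, 127 from the slab's centre in tray x. Its -y points from the hinge to the tip.
- oil_can: Oil can, white with a red band, 64 across x 100 high, origin under its centre. Bystander.
- flange: Steel pipe flange with a hub, 104 across x 42 high, origin under its centre. Bystander.
- spanner: Steel spanner 180 long lying along its x. Bystander.
Not all that is in view belongs to the job. Leave any pink or turquoise look-alike of the case_2 alone.

How it is judged:
On the way, in this order (a step that is already met when the one before it is completed fails the run):
1. both orange cases stand in the empty outlines, lengthwise, beside the blue ones, and are let go ((x of case_3 in the frame of place_a between -0.01 and 0.01 m and y of case_3 in the frame of place_a between -0.01 and 0.01 m and angle between the x axis of case_3 and the x axis of tray, either way round below 0.12 rad) and (x of case_4 in the frame of place_b between -0.01 and 0.01 m and y of case_4 in the frame of place_b between -0.01 and 0.01 m and angle between the x axis of case_4 and the y axis of tray, either way round below 0.12 rad) and ((x of case_1 in the frame of place_c between -0.01 and 0.01 m and y of case_1 in the frame of place_c between -0.01 and 0.01 m and angle between the x axis of case_1 and the x axis of tray, either way round below 0.12 rad) or (x of case_1 in the frame of place_d between -0.01 and 0.01 m and y of case_1 in the frame of place_d between -0.01 and 0.01 m and angle between the x axis of case_1 and the y axis of tray, either way round below 0.12 rad)) and ((x of case_2 in the frame of place_c between -0.01 and 0.01 m and y of case_2 in the frame of place_c between -0.01 and 0.01 m and angle between the x axis of case_2 and the x axis of tray, either way round below 0.12 rad) or (x of case_2 in the frame of place_d between -0.01 and 0.01 m and y of case_2 in the frame of place_d between -0.01 and 0.01 m and angle between the x axis of case_2 and the y axis of tray, either way round below 0.12 rad)) and horizontal distance between case_1 and case_2 above 0.07 m and z of each of case_1, case_2, case_3, case_4 in the frame of tray below 0.056 m and angle between each of case_1, case_2, case_3, case_4's own z axis and vertical below 0.06 rad and linear speed of each of case_1, case_2, case_3, case_4 below 0.03 m/s and contact force between the fingers and case_1 below 0.1 N and contact force between the fingers and case_2 below 0.1 N and contact force between the fingers and case_3 below 0.1 N and contact force between the fingers and case_4 below 0.1 N), for 0.2 s.
2. the tailboard is held in line with the red mark (angle between the y axis of tailboard_bar and the y axis of mark_tip, either way round below 0.08 rad and value of joint tailboard above 0.5 rad and contact force between the fingers and tailboard above 0.5 N), for 0.3 s.
At the end, for the whole second after the job is handed in: Tailboard within 0.08 rad of the red mark, still, and held by the fingers; all four cases upright on the slab, let go and at rest, each within 10 mm (in x and in y) and 0.12 rad of its outline, one to an outline (all of step 1 and all of step 2 and velocity of joint tailboard between -0.1 and 0.1 rad/s); the arm keeps its last pose, push and grip.
It fails at once if an orange case is dropped from more than about 20 mm over the slab (height (world z) of case_1 above 0.072 m and contact force between case_1 and anything else below 0.02 N).
It fails at once if an orange case is dropped from more than about 20 mm over the slab (height (world z) of case_2 above 0.072 m and contact force between case_2 and anything else below 0.02 N).
It fails at once if the red mark is shifted (distance of mark_tip from where it was at the start of the episode above 0.01 m).
It fails at once if the oil can, the flange or the spanner is moved by more than 25 mm (distance of any of oil_can, flange, spanner from where it was at the start of the episode above 0.025 m).
It also fails if it takes over 72 s, if anything falls off the work surface, if the arm or the gripper's body presses on something with over 40 N, if the wrist force passes 120 N, or if a joint passes its speed limit or range.

ROBOT

A 6-joint arm with a two-finger parallel gripper is mounted at the origin on the work surface. World frame = base frame: x ahead of the robot, y to its left, z up, the work surface at z = 0. Lengths are in m, angles in rad, forces in N, time in s.
With the tool pointing down it reaches from about 0.25 to 0.725 m from the base axis. Payload 4 kg.
Tool frame: the origin (TCP) lies at the very end of the fingers, on their centre line; the grasp point (between the pads) lies 19 mm behind it; z points along the fingers, y is the line along which they close (so a half turn about z gives the same grasp; the last joint's range is limited). The gripper opens to 85 mm and grips with 20 to 120 N. Pads are 22 mm wide; open, the fingers measure 114 mm over their backs; the gripper's body (76 mm by 85 mm) begins 54 mm behind the grasp point. The pads swing forward as they close: fully open they stand 13 mm farther back than shut.
Start: joints at [-1.275, 0.241, 0.005, 1.335, 0, 1.571], TCP at [0.146, -0.478, 0.231] pointing down, gripper open.
Joint ranges: [-2.72, 2.72], [-1.05, 1.87], [-1.09, 1.28], [-1.99, 2.15], [-1.42, 1.44], [-3.14, 3.14]. Speed limits (rad/s): [2.79, 2.79, 3.14, 3.14, 3.14, 3.14].

INTERFACE

Orientations are given as a unit quaternion [x, y, z, w].
In Python, from workcell import telemetry, vision, workorder gives the robot as it stands.
- The arm moves only by the shell command python3 -m inch 'ROWS'. ROWS is JSON, a list of rows, each a list of 3 entries, a list of its own where there are three numbers: the turn, a rotation vector about the tool's x, y, z scaled (see below), then the shift along the tool's x, y, z scaled (see below), then the closure, from -1 (fully open) to 1 (shut). A call has 1 to 10 rows; each row shifts and turns the commanded pose from where the row before left it, along the tool's axes as they then stand; what a row does not reach is not made up. The controller multiplies each number of a shift by 0.3 m and each number of a turn by 360 degrees. A row lasts 1/12 s, in which the tool goes at most 41.7 mm and 7.16 degrees, less where a joint would pass 70% of its speed; a pose out of reach is approached as far as the arm can. A call with a number of a shift or a turn outside -1 to 1 is refused whole. A call with a gripper value outside its range is refused whole. The fingers move at their own pace and stop on an object; the grip force is fixed at half the most. Time passes only in rows, so rows that do not move let the fingers close. It gives the time, the measured TCP pose, the force, the opening and the grip force at its end, in the units of the state.
- telemetry.get_obs(): the state, without advancing time (a new reading comes with each control period).
- vision.camera(name): name is "scene" or "top"; returns a dict with "img" (480x640x3 uint8, red, green, blue), "fov_y" (degrees; the focal length in pixels is half the picture's height over the tangent of half this angle, whatever the lens; pixels are square), "cx", "cy" (the principal point, pixels), "pose" (4x4, takes a point from camera to world coordinates). Camera axes: x right, y up, looking along -z (the intrinsics and any distortion apply to the point x, -y, -z); pixel columns grow to the right and rows downward; lengths in m; the calibration is good to about 2 mm. A picture is of the moment at which its call begins. There is no depth.
- workorder.job_done(): hands the job in; it is judged then, once.
The state is a dict: "clock": time; "joint_pos": joint angles; "joint_vel": joint speeds; "tau": joint torques, N m; "eef_pos": TCP position; "tool_rot": TCP orientation; "ft_force": force on the tool from outside, world axes, zero at the start; "ft_torque": the same for the moment, N m; "grip_width": finger opening in m; "grasp_force": force on a finger pad.
Only numpy, scipy, OpenCV 4.12 (cv2) and the standard library are available. Lean on these libraries where they do the work, as an engineer would, in place of code of your own. Each camera call takes 0.05 s, during which the arm holds its last target. There are 200 camera calls.

## Working session

There is one attempt and no reset: what is moved stays moved. The work goes in short steps, Python scripts to look and compute and a shell command to move; the robot and the scene stay as the last step left them, time stands still between calls to the robot, and variables do not carry over. Pictures are saved under pics/ and viewed, at most 10 in all, crops included, and the job is handed in when it is done.

```bash
mkdir -p pics; ls
python3 - <<'E'
from workcell import telemetry, vision, workorder
import cv2,numpy as np
np.set_printoptions(precision=4,suppress=True)
print(telemetry.get_obs())
for n in ("scene","top"):
    c=vision.camera(n); cv2.imwrite(f"pics/{n}0.png",c["img"][:,:,::-1])
    print({k:v for k,v in c.items() if k!="img"})
E
```

```text
pics
{'clock': 0.0, 'joint_pos': array([-1.275 ,  0.2415,  0.0037,  1.3352,  0.    ,  1.5708]), 'joint_vel': array([ 0.0001, -0.0012,  0.002 ,  0.0002, -0.0006,  0.0002]), 'tau': array([ -0.0001, -37.2322,  25.2406,   0.017 ,   0.0001,  -0.    ]), 'eef_pos': array([ 0.1456, -0.4777,  0.2304]), 'tool_rot': array([ 0.9891,  0.1474, -0.0001, -0.0011]), 'ft_force': array([-0.5887, -0.3686,  0.5465]), 'ft_torque': array([ 0.0255, -0.0088,  0.0162]), 'grasp_force': 0.0, 'grip_width': 0.08539152233368945}
{'fov_y': 57.50596410604878, 'cx': 323.3888840761669, 'cy': 232.5224186610472, 'pose': array([[ 0.8205, -0.3525,  0.45  ,  1.0282],
       [ 0.5711,  0.4708, -0.6725, -0.7874],
       [ 0.0252,  0.8087,  0.5876,  0.7273],
       [ 0.    ,  0.    ,  0.    ,  1.    ]])}
{'fov_y': 51.62423498158293, 'cx': 321.73662646391176, 'cy': 239.00058313070568, 'pose': array([[-0.0678,  0.9748, -0.2127,  0.2572],
       [-0.9977, -0.0667,  0.0125, -0.0162],
       [-0.002 ,  0.213 ,  0.977 ,  1.2732],
       [ 0.    ,  0.    ,  0.    ,  1.    ]])}
```

View pics/scene0.png

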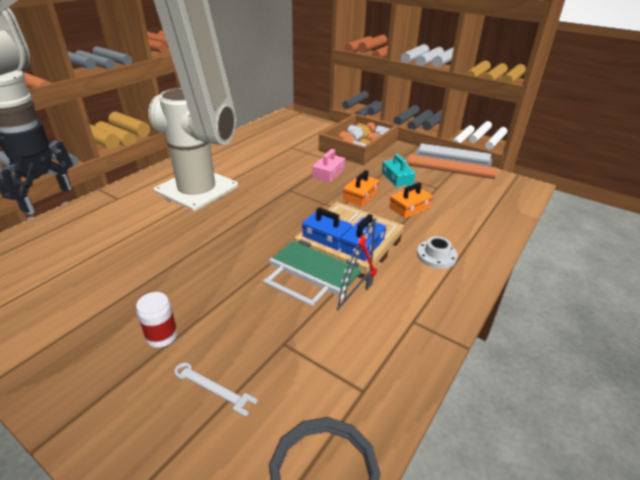

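View pics/top0.png

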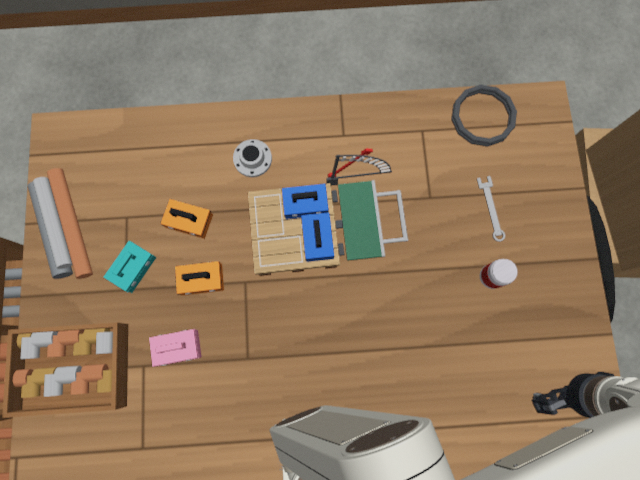

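Top picture: the arm is at the lower right. The tray is around (293,228), with the tailboard to its right at (360,220), bar at (403,217) and red mark tip at (369,151). Candidates for an orange case:
- Orange at (186,218): matches the description.
- Orange at (198,277): matches the description.
- Turquoise at (130,266): look-alike, leave alone.
- Pink at (175,347): look-alike, leave alone.

I choose the two orange ones. Next is a close crop to check them, plus the fits.

```bash
cat > h.py <<'E'
import numpy as np, cv2
from scipy.optimize import minimize
from workcell import telemetry, vision
np.set_printoptions(precision=4,suppress=True)
def proj(c,P):
    T=np.linalg.inv(c["pose"]); P=np.atleast_2d(P); q=P@T[:3,:3].T+T[:3,3]
    f=240/np.tan(np.radians(c["fov_y"]/2))
    return np.c_[c["cx"]+f*q[:,0]/-q[:,2], c["cy"]-f*q[:,1]/-q[:,2]]
def back(c,uv,z):
    f=240/np.tan(np.radians(c["fov_y"]/2)); uv=np.atleast_2d(uv)
    d=np.c_[(uv[:,0]-c["cx"])/f,-(uv[:,1]-c["cy"])/f,-np.ones(len(uv))]@c["pose"][:3,:3].T
    o=c["pose"][:3,3]; return o+d*((z-o[2])/d[:,2])[:,None]
def box(x,y,a,L,W,z0,z1):
    k=np.array([[i*L/2,j*W/2] for i in(-1,1) for j in(-1,1)])
    R=np.array([[np.cos(a),-np.sin(a)],[np.sin(a),np.cos(a)]]); k=k@R.T+[x,y]
    return np.r_[np.c_[k,[z0]*4],np.c_[k,[z1]*4]]
def hullmask(uv,off,S,shape):
    m=np.zeros(shape,np.uint8); h=cv2.convexHull(((uv-off+.5)*S-.5).astype(np.float32))
    cv2.fillConvexPoly(m,np.round(h*16).astype(np.int32),1,shift=4); return m
def fitbox(c,soft,off,p0,z0,z1,L=.11,W=.07,S=6):
    "soft: float mask crop; off: crop origin px"
    big=cv2.resize(soft.astype(np.float32),None,fx=S,fy=S,interpolation=cv2.INTER_LINEAR)
    big=(big>.5).astype(np.uint8); cn=np.vstack(cv2.findContours(big,0,2)[0])
    t=np.zeros_like(big); cv2.fillConvexPoly(t,cv2.convexHull(cn),1)
    def cost(p):
        m=hullmask(proj(c,box(*p,L,W,z0,z1)),np.array(off),S,t.shape)
        return 1-(m&t).sum()/(m|t).sum()
    r=minimize(cost,p0,method="Nelder-Mead",options=dict(initial_simplex=np.array(p0)+np.r_[np.zeros((1,3)),np.diag([.01,.01,.2])],xatol=1e-5,fatol=1e-5))
    return r.x,r.fun
def cmask(img,lo,hi,off,wh):
    h=cv2.cvtColor(img,cv2.COLOR_RGB2HSV)[off[1]:off[1]+wh[1],off[0]:off[0]+wh[0]]
    return cv2.inRange(h,lo,hi)/255.
E
python3 - <<'E'
from h import *
c=vision.camera("top"); s=vision.camera("scene")
im=c["img"]
cv2.imwrite("pics/crop1.png",cv2.resize(im[175:295,155:345,::-1],None,fx=4,fy=4,interpolation=cv2.INTER_CUBIC))
O=((6,170,120),(18,255,255)); B=((105,140,60),(125,255,255))
for n,uv,col in(("o1",(186,218),O),("o2",(198,277),O),("b3",(305,200),B),("b4",(318,237),B)):
    z=0.05 if n[0]=="b" else 0
    g=back(c,uv,z+.045)[0]
    for cam,k in((c,"top"),(s,"scene")):
        u=proj(cam,[g[0],g[1],z+.03])[0].astype(int); r=32 if k=="top" else 30
        off=u-r; m=cmask(cam["img"],*col,off,(2*r,2*r))
        lab=cv2.connectedComponents((m>0).astype(np.uint8))[1]
        if n[0]=="b": pass
        best=min((fitbox(cam,m,off,[g[0],g[1],a],z,z+.045) for a in np.arange(0,np.pi,.4)),key=lambda q:q[1])
        print(n,k,best[0],best[1])
print(proj(c,telemetry.get_obs()["eef_pos"]),proj(s,telemetry.get_obs()["eef_pos"]))
E
```

```text
o1 top [0.609  0.316  1.1845] 0.11603978737113407
o1 scene [0.6054 0.3159 1.0988] 0.27889040664074816
o2 top [0.4492 0.2833 1.579 ] 0.0428900458706718
o2 scene [0.4502 0.2822 1.6372] 0.05292413421371778
b3 top [0.6169 0.0033 1.6165] 0.2873426072797204
b3 scene [ 0.5975 -0.0107  0.0264] 0.1840796817861038
b4 top [ 0.5358 -0.0038  3.5531] 0.30853798610731276
b4 scene [ 0.5316 -0.0228 -0.0695] 0.14912677585738843
[[554.9497 387.8232]] [[ 50.3401 205.5869]]
```

View pics/crop1.png

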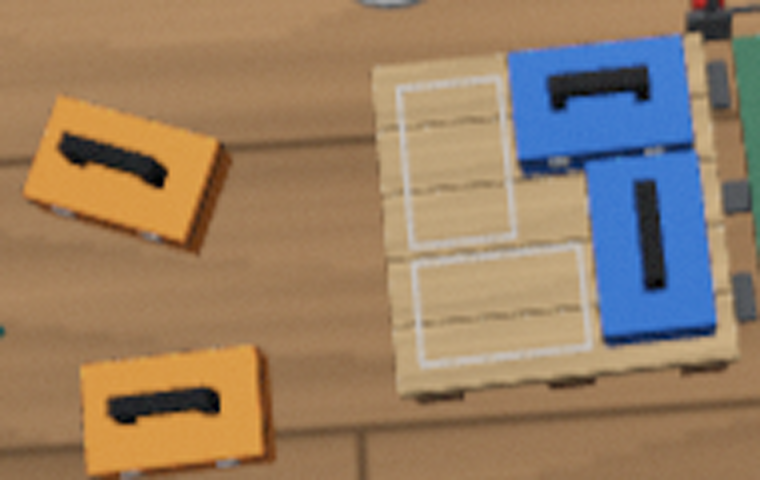

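The crop shows both orange cases with black grips, at crop (120,170) and (175,410). The empty outlines are at (455,162) and (502,305), and the blue cases stand at the right. I'll fit the corners next.

```bash
cat >> h.py <<'E'
def rigid(P,Q):
    "2D rigid P->Q: yaw,t,resid"
    a,b=P.mean(0),Q.mean(0); p,q=P-a,Q-b
    th=np.arctan2((p[:,0]*q[:,1]-p[:,1]*q[:,0]).sum(),(p*q).sum())
    R=np.array([[np.cos(th),-np.sin(th)],[np.sin(th),np.cos(th)]]); t=b-R@a
    return th,t,Q-(P@R.T+t)
def rect(cx,cy,L,W): return np.array([[cx+i*L/2,cy+j*W/2] for i,j in((1,1),(1,-1),(-1,-1),(-1,1))])
E
python3 - <<'E'
from h import *
c=vision.camera("top"); s=vision.camera("scene")
def w(px,z): return back(c,np.array([155,175])+(np.array(px)+.5)/4-.5,z)[:,:2]
# corners listed as image TL,TR,BR,BL = tray (+x+y),(+x-y),(-x-y),(-x+y)
o=np.array
D={"slab":([(372,67),(698,33),(738,357),(398,392)],.05,rect(0,0,.214,.214)),
"c":([(396,86),(500,75),(518,236),(410,250)],.05,rect(.038,.058,.11,.07)),
"d":([(412,262),(581,243),(592,347),(420,367)],.05,rect(-.058,.038,.07,.11)),
"b3":([(507,52),(683,34),(694,147),(520,160)],.095,rect(.058,-.038,.07,.11)),
"b4":([(586,162),(698,152),(715,330),(603,340)],.095,rect(-.038,-.058,.11,.07))}
A=[];Bq=[]
for k,(px,z,P) in D.items():
    q=w(px,z); th,t,r=rigid(P,q); print(k,th,t,np.abs(r).max()); A.append(P);Bq.append(q)
th,t,r=rigid(np.vstack(A),np.vstack(Bq)); print("all",th,t);print(r.reshape(5,4,2).mean(1))
for k,px in(("o1",[(60,96),(222,142),(190,245),(24,192)]),("o2",[(80,365),(258,346),(267,460),(88,473)])):
    print(k,rigid(rect(0,0,.07,.11),w(px,.045)))
# lid-only auto fit, blue + red
h=cv2.cvtColor(c["img"],cv2.COLOR_RGB2HSV)
for uv in((175,200),(168,222),(205,232),(185,270),(221,280),(200,292)): print(uv,h[uv[1],uv[0]],end=" ")
for n,g in(("o1",(.609,.316,-.35)),("o2",(.449,.283,0))):
    u=proj(c,[g[0],g[1],.045])[0].astype(int)-32
    for V in(150,170,190):
        m=cmask(c["img"],(5,120,V),(22,255,255),u,(64,64)); print(n,V,fitbox(c,m,u,list(g),.045,.0451,.07,.11))
# mark angle
R=np.array([[np.cos(th),-np.sin(th)],[np.sin(th),np.cos(th)]])
for a in(.7,.75,.8,.85,.9,.95,1,1.05,1.1,1.15,1.2):
    xy=R@[.127,-.114-.165*np.cos(a)]+t; P=[*xy,.05+.165*np.sin(a)]
    print(a,proj(c,P)[0],proj(s,P)[0])
i=np.hstack([cv2.resize(c["img"][140:200,320:400],None,fx=5,fy=5,interpolation=cv2.INTER_CUBIC),cv2.resize(s["img"][215:311,330:394],None,fx=5,fy=5,interpolation=cv2.INTER_CUBIC)[:300]])
j=cv2.resize(s["img"][215:311,330:390],None,fx=5,fy=5,interpolation=cv2.INTER_CUBIC)
k=np.zeros((480,700,3),np.uint8);k[:300,:400]=i[:,:400];k[:,400:]=j
cv2.imwrite("pics/mark.png",k[:,:,::-1])
E
```

```text
slab 0.04054760241774565 [0.5598 0.04  ] 0.0015459673074873365
c 0.050621421500673454 [0.5606 0.0392] 0.0015075523364466437
d 0.045348904360582726 [0.5603 0.0395] 0.001690941063079071
b3 0.029430437773944107 [0.5583 0.0397] 0.0019482474323477827
b4 0.02583006865023068 [0.5587 0.0381] 0.0012057985831030286
all 0.03657427262495205 [0.5591 0.0393]
[[ 0.0007  0.0007]
 [ 0.0006  0.0004]
 [ 0.0008 -0.0003]
 [-0.0011  0.    ]
 [-0.0011 -0.0008]]
o1 (np.float64(-0.35659614288947056), array([0.6066, 0.3118]), array([[-0.0008,  0.0014],
       [-0.0004,  0.0007],
       [-0.0012, -0.0021],
       [ 0.0024,  0.    ]]))
o2 (np.float64(0.03331778852717382), array([0.4482, 0.2825]), array([[-0.0003,  0.0018],
       [ 0.0005,  0.0001],
       [-0.0016, -0.0014],
       [ 0.0015, -0.0005]]))
(175, 200) [ 18 150 197] (168, 222) [ 17 173 217] (205, 232) [ 12 201 109] (185, 270) [ 17 170 218] (221, 280) [ 12 185  88] (200, 292) [ 13 189 109] o1 150 (array([ 0.5848,  0.3386, -0.1574]), np.float64(0.5360667176130511))
o1 170 (array([ 0.6081,  0.3145, -0.3446]), np.float64(0.0544392255699393))
o1 190 (array([ 0.6081,  0.3143, -0.3484]), np.float64(0.017949635994748747))
o2 150 (array([ 0.4407,  0.2812, -0.1232]), np.float64(0.5331137183177628))
o2 170 (array([0.4497, 0.2838, 0.0508]), np.float64(0.04518265327921389))
o2 190 (array([0.4499, 0.2843, 0.0448]), np.float64(0.02258513624008307))
0.7 [385.3072 155.1355] [347.9976 265.1566]
0.75 [383.346  154.3813] [349.5354 261.3695]
0.8 [381.2241 153.6771] [351.1383 257.6133]
0.85 [378.946  153.0258] [352.8002 253.9021]
0.9 [376.5168 152.4305] [354.5145 250.2496]
0.95 [373.9424 151.8938] [356.2748 246.6694]
1 [371.2296 151.4182] [358.0741 243.1743]
1.05 [368.3859 151.0062] [359.9057 239.7766]
1.1 [365.4194 150.6597] [361.7624 236.4882]
1.15 [362.3391 150.3808] [363.6373 233.3199]
1.2 [359.1545 150.171 ] [365.5235 230.2822]
```

View pics/mark.png

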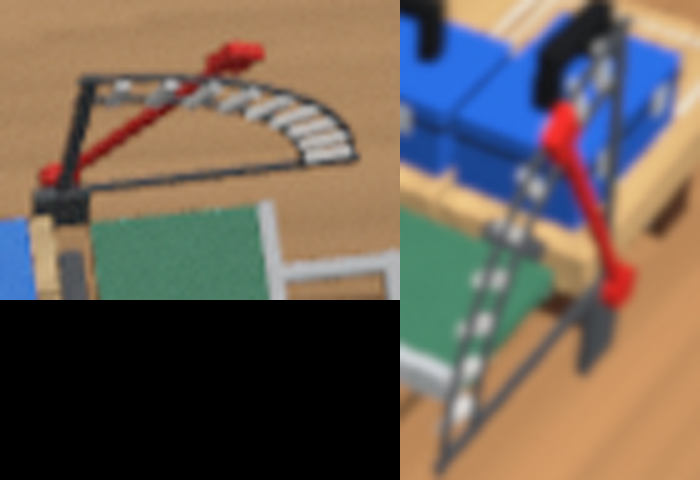

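The mark crop shows the red mark's root near top pixel (329,174) and its head near (367-372,150). The head in the scene picture is near (362,240). That puts the mark's angle at roughly 1.03 rad. Plan: the orange case at (.608,.314) goes to place_d, and the one at (.450,.284) goes to place_c.

```bash
cat >> h.py <<'E'
from scipy.spatial.transform import Rotation as Ro
TH,T0=.042,np.array([.5598,.0395])
def W(x,y): return Ro.from_euler("z",TH).as_matrix()[:2,:2]@[x,y]+T0
def goal(p,phi=None,R1=None):
    o=telemetry.get_obs(); R=Ro.from_quat(o["tool_rot"])
    if R1 is None: R1=Ro.from_matrix(np.array([[np.cos(phi),np.sin(phi),0],[np.sin(phi),-np.cos(phi),0],[0,0,-1]]))
    rv=(R.inv()*R1).as_rotvec(); d=np.array(p)-o["eef_pos"]; sh=R1.inv().apply(d)
    print("t",round(o["clock"],2),"tcp",o["eef_pos"],"q",o["joint_pos"],"w",round(o["grip_width"],4),"gf",o["grasp_force"],"F",o["ft_force"])
    print("turn units",rv/(2*np.pi),"rows>=",np.degrees(np.linalg.norm(rv))/7.16,"| shift AFTER turn, units",sh/.3,"rows>=",np.linalg.norm(sh)/.0417)
E
python3 -c "
from h import *
goal([.608,.3143,.2],1.222)"
```

```text
t 0.3 tcp [ 0.1457 -0.4781  0.231 ] q [-1.275   0.2409  0.0045  1.3352 -0.      1.5708] w 0.0853 gf 0.0 F [0.5612 0.1724 0.7228]
turn units [-0.0001 -0.0001 -0.1474] rows>= 7.411595021989151 | shift AFTER turn, units [3.0089 0.5455 0.1032] rows>= 22.01191051210176
```

```bash
python3 -m inch '[[[0,0,-0.01843],[0,0,0],-1],[[0,0,-0.01843],[0,0,0],-1],[[0,0,-0.01843],[0,0,0],-1],[[0,0,-0.01843],[0,0,0],-1],[[0,0,-0.01843],[0,0,0],-1],[[0,0,-0.01843],[0,0,0],-1],[[0,0,-0.01843],[0,0,0],-1],[[0,0,-0.01843],[0,0,0],-1]]'
python3 -m inch '[[[0,0,0],[0.12,0.0218,0.0041],-1],[[0,0,0],[0.12,0.0218,0.0041],-1],[[0,0,0],[0.12,0.0218,0.0041],-1],[[0,0,0],[0.12,0.0218,0.0041],-1],[[0,0,0],[0.12,0.0218,0.0041],-1],[[0,0,0],[0.12,0.0218,0.0041],-1],[[0,0,0],[0.12,0.0218,0.0041],-1],[[0,0,0],[0.12,0.0218,0.0041],-1],[[0,0,0],[0.12,0.0218,0.0041],-1],[[0,0,0],[0.12,0.0218,0.0041],-1]]'
python3 -c "
from h import *
goal([.608,.3143,.2],1.222)"
```

```text
clock: 0.97
eef_pos: [0.1457, -0.4782, 0.2312]
tool_rot: [0.817, 0.576, 0.0, -0.0]
ft_force: [-0.4, -0.3, 0.5]
grip_width: 0.0856
grasp_force: 0.0
clock: 1.8
eef_pos: [0.3307, -0.1607, 0.2192]
tool_rot: [0.819, 0.574, 0.0, 0.0]
ft_force: [0.3, -0.9, -0.6]
grip_width: 0.0851
grasp_force: 0.0
t 1.8 tcp [ 0.3307 -0.1607  0.2192] q [-0.4523 -0.0172 -0.322   1.2651 -0.      1.4675] w 0.0851 gf 0.0 F [ 0.297  -0.9115 -0.6004]
turn units [ 0.0001  0.     -0.    ] rows>= 0.007530315644709326 | shift AFTER turn, units [1.8038 0.3276 0.064 ] rows>= 13.197603142389816
```

```bash
python3 -m inch '[[[0,0,0],[0.12,0.0218,0.0041],-1],[[0,0,0],[0.12,0.0218,0.0041],-1],[[0,0,0],[0.12,0.0218,0.0041],-1],[[0,0,0],[0.12,0.0218,0.0041],-1],[[0,0,0],[0.12,0.0218,0.0041],-1],[[0,0,0],[0.12,0.0218,0.0041],-1],[[0,0,0],[0.12,0.0218,0.0041],-1],[[0,0,0],[0.12,0.0218,0.0041],-1],[[0,0,0],[0.12,0.0218,0.0041],-1],[[0,0,0],[0.12,0.0218,0.0041],-1]]' >/dev/null
python3 -m inch '[[[0,0,0],[0.12,0.0218,0.0041],-1],[[0,0,0],[0.12,0.0218,0.0041],-1],[[0,0,0],[0.12,0.0218,0.0041],-1],[[0,0,0],[0.12,0.0218,0.0041],-1],[[0,0,0],[0.12,0.0218,0.0041],-1],[[0,0,0],[0,0,0],-1],[[0,0,0],[0,0,0],-1]]'
python3 - <<'E'
from h import *
goal([.608,.3143,.054],1.222)
c=vision.camera("top");cv2.imwrite("pics/g1.png",cv2.resize(c["img"][150:310,120:330,::-1],None,fx=3,fy=3))
E
```

```text
clock: 3.22
eef_pos: [0.6066, 0.3134, 0.1975]
tool_rot: [0.818, 0.575, -0.002, -0.0]
ft_force: [-1.1, 0.9, -0.0]
grip_width: 0.0854
grasp_force: 0.0
t 3.22 tcp [0.6066 0.3134 0.1975] q [ 0.4769  0.6393  0.5314  1.4666 -0.0001  2.3937] w 0.0854 gf 0.0 F [-1.1414  0.9221 -0.0249]
turn units [-0.0004  0.0005  0.0004] rows>= 0.03705411448831459 | shift AFTER turn, units [0.0045 0.0032 0.4782] rows>= 3.4406751328086496
```

```bash
python3 -m inch '[[[0,0,0],[0.0045,0.0032,0.1],-1],[[0,0,0],[0,0,0.1],-1],[[0,0,0],[0,0,0.1],-1],[[0,0,0],[0,0,0.1],-1],[[0,0,0],[0,0,0.05],-1],[[0,0,0],[0,0,0.028],-1],[[0,0,0],[0,0,0],-1]]'
python3 -m inch '[[[0,0,0],[0,0,0],1],[[0,0,0],[0,0,0],1],[[0,0,0],[0,0,0],1],[[0,0,0],[0,0,0],1],[[0,0,0],[0,0,0],1],[[0,0,0],[0,0,0],1],[[0,0,0],[0,0,0],1],[[0,0,0],[0,0,0],1]]'
```

```text
clock: 3.85
eef_pos: [0.6067, 0.3106, 0.0559]
tool_rot: [0.819, 0.573, -0.002, -0.0]
ft_force: [-0.7, 0.1, -0.0]
grip_width: 0.0855
grasp_force: 0.0
clock: 4.52
eef_pos: [0.6087, 0.313, 0.0581]
tool_rot: [0.819, 0.574, 0.001, 0.0]
ft_force: [-0.6, -0.2, 4.2]
grip_width: 0.0127
grasp_force: 60.0
```

```bash
python3 -m inch '[[[0,0,0],[0,0,-0.05],1],[[0,0,0],[0,0,-0.08],1],[[0,0,0],[0,0,-0.1],1],[[0,0,0],[0,0,-0.1],1],[[0,0,0],[0,0,-0.1],1],[[0,0,0],[0,0,-0.1],1],[[0,0,0],[0,0,-0.02],1],[[0,0,0],[0,0,0],1]]'
python3 - <<'E'
from h import *
p=W(-.058,.038); print(p); goal([*p,.215],TH+np.pi/2)
E
```

```text
clock: 5.18
eef_pos: [0.6094, 0.3133, 0.2246]
tool_rot: [0.819, 0.574, 0.003, 0.0]
ft_force: [-0.0, 0.1, -2.0]
grip_width: 0.0126
grasp_force: 59.3
[0.5003 0.075 ]
t 5.18 tcp [0.6094 0.3133 0.2246] q [ 0.4749  0.633   0.5896  1.5223 -0.      2.3942] w 0.0126 gf 59.286630749702454 F [-0.0342  0.0712 -2.034 ]
turn units [ 0.0007 -0.0005 -0.0622] rows>= 3.125299109826171 | shift AFTER turn, units [-0.7784 -0.397   0.0319] rows>= 6.290156098581324
```

```bash
python3 -m inch '[[[0,0,-0.0155],[0,0,0],1],[[0,0,-0.0155],[0,0,0],1],[[0,0,-0.0155],[0,0,0],1],[[0,0,-0.0157],[0,0,0],1],[[0,0,0],[-0.05,-0.025,0],1],[[0,0,0],[-0.1,-0.052,0],1],[[0,0,0],[-0.1,-0.052,0],1],[[0,0,0],[-0.1,-0.052,0],1],[[0,0,0],[-0.1,-0.05,0.01],1],[[0,0,0],[-0.1,-0.05,0.01],1]]' > /dev/null
python3 -m inch '[[[0,0,0],[-0.1,-0.05,0.01],1],[[0,0,0],[-0.09,-0.045,0],1],[[0,0,0],[-0.038,-0.02,0],1],[[0,0,0],[0,0,0],1],[[0,0,0],[0,0,0],1]]'
python3 - <<'E'
from h import *
p=W(-.058,.038); goal([*p,.125],TH+np.pi/2)
c=vision.camera("scene")
cv2.imwrite("pics/p1.png",cv2.resize(c["img"][100:310,240:450,::-1],None,fx=2.8,fy=2.8,interpolation=cv2.INTER_CUBIC))
E
```

```text
clock: 6.43
eef_pos: [0.4985, 0.0741, 0.2115]
tool_rot: [0.693, 0.721, -0.001, -0.001]
ft_force: [0.5, 0.5, -1.9]
grip_width: 0.0123
grasp_force: 59.2
t 6.43 tcp [0.4985 0.0741 0.2115] q [ 0.1471  0.2599 -0.0215  1.2919  0.0007  1.6771] w 0.0123 gf 59.24473822116852 F [ 0.5267  0.5192 -1.8953]
turn units [-0.0004 -0.0001 -0.0002] rows>= 0.022473818539308802 | shift AFTER turn, units [0.0029 0.0059 0.2885] rows>= 2.0759469837246445
```

View pics/p1.png

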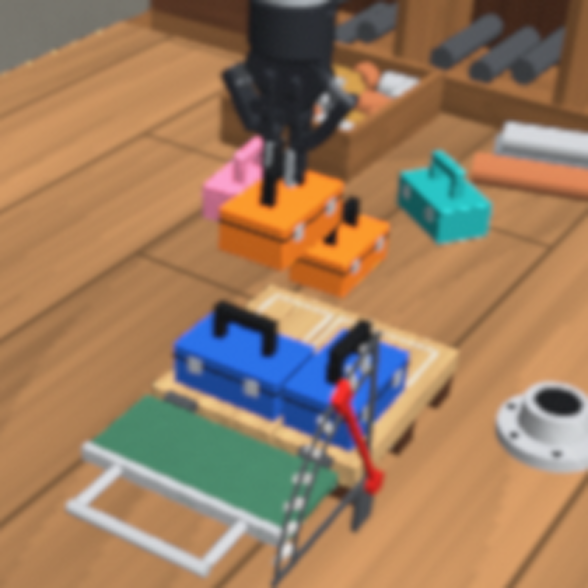

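The case hangs level and lengthwise from the gripper (crop (280,215)), over place_d. I'll lower it.

```bash
python3 -m inch '[[[0,0,0],[0.004,0.005,0.08],1],[[0,0,0],[0,0,0.08],1],[[0,0,0],[0,0,0.08],1],[[0,0,0],[0,0,0.05],1],[[0,0,0],[0,0,0.02],1],[[0,0,0],[0,0,0],1],[[0,0,0],[0,0,0],1]]'
python3 -m inch '[[[0,0,0],[0,0,0.01],1],[[0,0,0],[0,0,0.01],1],[[0,0,0],[0,0,0],1],[[0,0,0],[0,0,0],1]]'
```

```text
clock: 7.07
eef_pos: [0.5013, 0.0766, 0.1201]
tool_rot: [0.692, 0.722, 0.0, -0.0]
ft_force: [-0.6, -0.4, -1.1]
grip_width: 0.0124
grasp_force: 59.2
clock: 7.4
eef_pos: [0.5011, 0.0758, 0.1146]
tool_rot: [0.692, 0.722, 0.0, 0.0]
ft_force: [-0.4, 0.3, -1.2]
grip_width: 0.0127
grasp_force: 59.2
```

```bash
python3 -c "
from h import *
p=W(-.058,.038); goal([*p,.108],TH+np.pi/2)"
```

```text
t 7.4 tcp [0.5011 0.0758 0.1146] q [ 0.15    0.3356 -0.1827  1.0516  0.      1.6787] w 0.0127 gf 59.213465452194214 F [-0.4094  0.2569 -1.2012]
turn units [ 0.0001 -0.      0.    ] rows>= 0.006771029348371359 | shift AFTER turn, units [-0.0023 -0.0028  0.022 ] rows>= 0.16053748572460094
```

```bash
python3 -m inch '[[[0,0,0],[-0.002,-0.001,0.01],1],[[0,0,0],[0,0,0.008],1],[[0,0,0],[0,0,0.005],1],[[0,0,0],[0,0,0],1],[[0,0,0],[0,0,0],1]]'
```

```text
clock: 7.82
eef_pos: [0.5006, 0.075, 0.108]
tool_rot: [0.692, 0.722, 0.0, 0.0]
ft_force: [-2.8, -0.1, 4.2]
grip_width: 0.0126
grasp_force: 60.2
```

```bash
python3 -m inch '[[[0,0,0],[0,0,0],0],[[0,0,0],[0,0,0],0],[[0,0,0],[0,0,0],0],[[0,0,0],[0,0,0],0],[[0,0,0],[0,0,0],0],[[0,0,0],[0,0,-0.06],0],[[0,0,0],[0,0,-0.1],0],[[0,0,0],[0,0,-0.1],0],[[0,0,0],[0,0,-0.1],0],[[0,0,0],[0,0,0],0]]'
python3 -c "
from h import *
goal([.4499,.2843,.2],.045+np.pi/2)"
```

```text
clock: 8.65
eef_pos: [0.5041, 0.0757, 0.2216]
tool_rot: [0.692, 0.722, 0.005, 0.003]
ft_force: [0.8, 0.1, 0.0]
grip_width: 0.0425
grasp_force: 0.0
t 8.65 tcp [0.5041 0.0757 0.2216] q [ 0.149   0.2551 -0.0014  1.3029  0.      1.6776] w 0.0425 gf 0.0 F [0.7581 0.1262 0.0274]
turn units [ 0.0018 -0.0002 -0.0004] rows>= 0.09361540855174255 | shift AFTER turn, units [ 0.7028 -0.1491  0.0719] rows>= 5.194675506030439
```

Case 1 is released. Moving to the second orange case.

```bash
python3 -m inch '[[[0,0,0],[0.05,-0.011,0],-1],[[0,0,0],[0.1,-0.021,0],-1],[[0,0,0],[0.12,-0.026,0.01],-1],[[0,0,0],[0.12,-0.026,0.02],-1],[[0,0,0],[0.12,-0.026,0.02],-1],[[0,0,0],[0.12,-0.025,0.02],-1],[[0,0,0],[0.073,-0.015,0],-1],[[0,0,0],[0,0,0],-1],[[0,0,0],[0,0,0],-1]]'
python3 - <<'E'
from h import *
goal([.4499,.2843,.055],.045+np.pi/2)
c=vision.camera("top");im=c["img"]
cv2.imwrite("pics/p2.png",cv2.resize(im[175:295,235:345,::-1],None,fx=5,fy=5,interpolation=cv2.INTER_CUBIC))
p=W(-.058,.038);u=proj(c,[*p,.095])[0].astype(int)-32
m=cmask(im,(5,120,190),(22,255,255),u,(64,64)); 
h=cv2.cvtColor(im,cv2.COLOR_RGB2HSV)
print(u,[tuple(h[y,x]) for x,y in((250,260),(262,225),(270,250))])
for q in((5,150,190),(5,160,200),(14,160,190)):
  m=cmask(im,q,(22,255,255),u,(64,64)); print(p,fitbox(c,m,u,[*p,TH],.095,.0951,.07,.11))
E
```

```text
clock: 9.4
eef_pos: [0.446, 0.2849, 0.1935]
tool_rot: [0.691, 0.723, -0.001, 0.0]
ft_force: [-0.2, 0.9, 0.1]
grip_width: 0.0854
grasp_force: 0.0
t 9.4 tcp [0.446  0.2849 0.1935] q [ 0.5687  0.318   0.0104  1.2643 -0.0004  2.0944] w 0.0854 gf 0.0 F [-0.2186  0.8678  0.0713]
turn units [-0.0001  0.0001  0.    ] rows>= 0.009076402377979957 | shift AFTER turn, units [-0.0027  0.0129  0.4617] rows>= 3.323235199521144
[246 215] [(np.uint8(15), np.uint8(114), np.uint8(157)), (np.uint8(18), np.uint8(93), np.uint8(181)), (np.uint8(16), np.uint8(173), np.uint8(171))]
[0.5003 0.075 ] (array([0.5001, 0.077 , 0.0436]), np.float64(0.02714835399743476))
[0.5003 0.075 ] (array([0.4997, 0.0761, 0.0448]), np.float64(0.05266532723464279))
[0.5003 0.075 ] (array([0.4994, 0.0767, 0.04  ]), np.float64(0.04495030458480287))
```

View pics/p2.png

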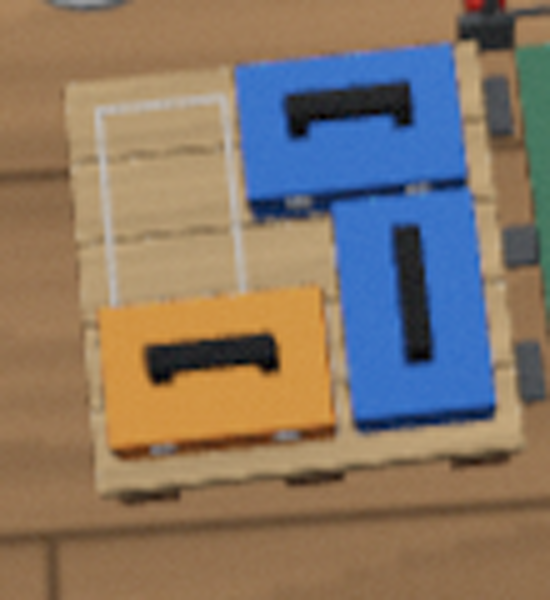

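The first orange case stands in place_d (crop (215,370)), within about 2 mm by the fit. Grasping the second.

```bash
python3 -m inch '[[[0,0,0],[-0.002,0.01,0.1],-1],[[0,0,0],[0,0,0.1],-1],[[0,0,0],[0,0,0.1],-1],[[0,0,0],[0,0,0.1],-1],[[0,0,0],[0,0,0.04],-1],[[0,0,0],[0,0,0.018],-1],[[0,0,0],[0,0,0],-1]]'
python3 -m inch '[[[0,0,0],[0,0,0],1],[[0,0,0],[0,0,0],1],[[0,0,0],[0,0,0],1],[[0,0,0],[0,0,0],1],[[0,0,0],[0,0,0],1],[[0,0,0],[0,0,0],1],[[0,0,0],[0,0,0],1],[[0,0,0],[0,0,0],1]]'
python3 -m inch '[[[0,0,0],[0,0,-0.05],1],[[0,0,0],[0,0,-0.08],1],[[0,0,0],[0,0,-0.1],1],[[0,0,0],[0,0,-0.1],1],[[0,0,0],[0,0,-0.1],1],[[0,0,0],[0,0,-0.1],1],[[0,0,0],[0,0,-0.02],1],[[0,0,0],[0,0,0],1]]'
python3 -c "
from h import *
p=W(.038,.058); print(p); goal([*p,.215],TH+np.pi)"
```

```text
clock: 10.03
eef_pos: [0.4493, 0.2816, 0.0556]
tool_rot: [0.693, 0.721, -0.001, -0.0]
ft_force: [0.5, 0.7, 0.1]
grip_width: 0.0854
grasp_force: 0.0
clock: 10.7
eef_pos: [0.4503, 0.2839, 0.0576]
tool_rot: [0.692, 0.722, 0.001, 0.0]
ft_force: [-0.6, -0.1, 5.2]
grip_width: 0.013
grasp_force: 59.5
clock: 11.37
eef_pos: [0.4508, 0.2842, 0.2238]
tool_rot: [0.692, 0.722, 0.002, 0.001]
ft_force: [0.4, -0.4, -3.2]
grip_width: 0.0128
grasp_force: 58.9
[0.5953 0.099 ]
t 11.37 tcp [0.4508 0.2842 0.2238] q [0.5625 0.3055 0.0728 1.3336 0.0001 2.091 ] w 0.0128 gf 58.859957456588745 F [ 0.4127 -0.4143 -3.1812]
turn units [ 0.0008  0.0002 -0.25  ] rows>= 12.56771641297557 | shift AFTER turn, units [-0.4555 -0.6369  0.0293] rows>= 5.637131933521981
```

```bash
python3 -m inch '[[[0,0,-0.0178],[0,0,0],1],[[0,0,-0.0178],[0,0,0],1],[[0,0,-0.0178],[0,0,0],1],[[0,0,-0.0178],[0,0,0],1],[[0,0,-0.0178],[0,0,0],1],[[0,0,-0.0178],[0,0,0],1],[[0,0,-0.0178],[0,0,0],1]]' >/dev/null
python3 -m inch '[[[0,0,-0.0178],[0,0,0],1],[[0,0,-0.0178],[0,0,0],1],[[0,0,-0.0178],[0,0,0],1],[[0,0,-0.0178],[0,0,0],1],[[0,0,-0.0178],[0,0,0],1],[[0,0,-0.0178],[0,0,0],1],[[0,0,-0.0184],[0,0,0],1]]' >/dev/null
python3 -m inch '[[[0,0,0],[-0.03,-0.04,0],1],[[0,0,0],[-0.06,-0.085,0],1],[[0,0,0],[-0.075,-0.105,0],1],[[0,0,0],[-0.075,-0.105,0],1],[[0,0,0],[-0.075,-0.105,0.01],1],[[0,0,0],[-0.07,-0.1,0.01],1],[[0,0,0],[-0.05,-0.07,0],1],[[0,0,0],[-0.02,-0.027,0],1],[[0,0,0],[0,0,0],1],[[0,0,0],[0,0,0],1]]'
python3 -c "
from h import *
p=W(.038,.058); goal([*p,.12],TH+np.pi)"
```

```text
clock: 13.37
eef_pos: [0.5927, 0.098, 0.2133]
tool_rot: [-0.02, 1.0, 0.0, -0.002]
ft_force: [0.3, -0.4, -1.7]
grip_width: 0.0125
grasp_force: 58.8
t 13.37 tcp [0.5927 0.098  0.2133] q [0.1634 0.4548 0.2659 1.3866 0.0008 0.1233] w 0.0125 gf 58.830841183662415 F [ 0.2796 -0.3772 -1.7087]
turn units [ 0.     -0.0008 -0.0003] rows>= 0.041243229023845515 | shift AFTER turn, units [-0.009   0.0032  0.3112] rows>= 2.2395871434836594
```

```bash
python3 -m inch '[[[0,0,0],[-0.006,0.002,0.08],1],[[0,0,0],[0,0,0.08],1],[[0,0,0],[0,0,0.08],1],[[0,0,0],[0,0,0.05],1],[[0,0,0],[0,0,0.02],1],[[0,0,0],[0,0,0],1],[[0,0,0],[0,0,0],1]]'
python3 -c "
from h import *
p=W(.038,.058); goal([*p,.108],TH+np.pi)"
```

```text
clock: 13.95
eef_pos: [0.5952, 0.0999, 0.1232]
tool_rot: [-0.021, 1.0, 0.0, -0.0]
ft_force: [0.4, 0.7, -2.0]
grip_width: 0.0126
grasp_force: 58.8
t 13.95 tcp [0.5952 0.0999 0.1232] q [0.1662 0.5071 0.1103 1.1743 0.0003 0.1236] w 0.0126 gf 58.80462884902954 F [ 0.4087  0.7364 -2.0493]
turn units [ 0.     -0.      0.0001] rows>= 0.005785021932182727 | shift AFTER turn, units [-0.0002 -0.0029  0.0505] rows>= 0.3640551434744169
```

```bash
python3 -m inch '[[[0,0,0],[0,-0.002,0.02],1],[[0,0,0],[0,0,0.015],1],[[0,0,0],[0,0,0.01],1],[[0,0,0],[0,0,0.005],1],[[0,0,0],[0,0,0],1],[[0,0,0],[0,0,0],1]]'
```

```text
clock: 14.45
eef_pos: [0.5958, 0.0981, 0.108]
tool_rot: [-0.02, 1.0, 0.0, 0.0]
ft_force: [0.4, 0.1, -2.5]
grip_width: 0.0128
grasp_force: 58.8
```

```bash
python3 -m inch '[[[0,0,0],[0,0,0.005],1],[[0,0,0],[0,0,0.003],1],[[0,0,0],[0,0,0],1],[[0,0,0],[0,0,0],1]]'
```

```text
clock: 14.78
eef_pos: [0.596, 0.0982, 0.1077]
tool_rot: [-0.02, 1.0, 0.0, 0.001]
ft_force: [-3.5, -0.1, 7.5]
grip_width: 0.0127
grasp_force: 60.2
```

```bash
python3 -m inch '[[[0,0,0],[0,0,0],0],[[0,0,0],[0,0,0],0],[[0,0,0],[0,0,0],0],[[0,0,0],[0,0,0],0],[[0,0,0],[0,0,0],0],[[0,0,0],[0,0,-0.06],0],[[0,0,0],[0,0,-0.1],0],[[0,0,0],[0,0,-0.12],0],[[0,0,0],[0,0,-0.12],0],[[0,0,0],[0,0,0],0]]'
python3 - <<'E'
from h import *
p=W(0,-.279); print(p); goal([*p,.15],TH+np.pi)
c=vision.camera("top")
for x in(-.057,0,.057): print(proj(c,[*W(x,-.279),.05]))
E
```

```text
clock: 15.62
eef_pos: [0.5996, 0.0988, 0.234]
tool_rot: [-0.02, 1.0, 0.001, 0.007]
ft_force: [1.4, -0.2, 1.0]
grip_width: 0.0427
grasp_force: 0.0
[ 0.5715 -0.2393]
t 15.62 tcp [0.5996 0.0988 0.234 ] q [ 0.1633  0.447   0.307   1.4166 -0.      0.1224] w 0.0427 gf 0.0 F [ 1.4368 -0.1682  0.9964]
turn units [ 0.0003  0.0022 -0.0002] rows>= 0.1138438745329444 | shift AFTER turn, units [ 0.1407 -1.1219  0.2799] rows>= 8.38038739074584
[[404.8721 236.9221]]
[[401.6258 215.2262]]
[[398.441  193.9409]]
```

```bash
python3 -m inch '[[[0,0,0],[0.006,-0.05,0],0],[[0,0,0],[0.014,-0.11,0],0],[[0,0,0],[0.015,-0.12,0],0],[[0,0,0],[0.015,-0.12,0],0],[[0,0,0],[0.015,-0.12,0],0],[[0,0,0],[0.015,-0.12,0],0],[[0,0,0],[0.015,-0.12,0],0],[[0,0,0],[0.015,-0.12,0],0],[[0,0,0],[0.015,-0.12,0],0],[[0,0,0],[0.015,-0.12,0.05],0]]' >/dev/null
python3 -m inch '[[[0,0,0],[0,0,0.1],0],[[0,0,0],[0,0,0.08],0],[[0,0,0],[0,0,0.05],0],[[0,0,0],[0,0,0],0],[[0,0,0],[0,0,0],0]]'
python3 - <<'E'
from h import *
p=W(0,-.279); goal([*p,.031],TH+np.pi)
c=vision.camera("top");im=c["img"]; s=vision.camera("scene")
for n,p,a in(("d",W(-.058,.038),(.07,.11)),("c",W(.038,.058),(.11,.07))):
  u=proj(c,[*p,.095])[0].astype(int)-32
  M=cmask(im,(5,150,190),(22,255,255),u,(64,64)).astype(np.uint8)
  lab,cc,st,_=cv2.connectedComponentsWithStats(M); l=cc[26:38,26:38]; l=np.bincount(l[l>0]).argmax()
  print(n,p,fitbox(c,(cc==l)*1.,u,[*p,TH],.095,.0951,*a))
i=cv2.resize(im[140:280,240:420,::-1],None,fx=4,fy=4,interpolation=cv2.INTER_CUBIC)
cv2.imwrite("pics/p3.png",i)
E
```

```text
clock: 16.92
eef_pos: [0.5655, -0.2393, 0.1391]
tool_rot: [-0.02, 1.0, 0.001, -0.003]
ft_force: [-0.6, -0.4, 1.1]
grip_width: 0.0425
grasp_force: 0.0
t 16.92 tcp [ 0.5655 -0.2393  0.1391] q [-0.4001  0.5201  0.1752  1.2313 -0.0002 -0.4404] w 0.0425 gf 0.0 F [-0.5629 -0.3895  1.0958]
turn units [ 0.0003 -0.0008 -0.0003] rows>= 0.04536134934217327 | shift AFTER turn, units [-0.0201 -0.0008  0.3602] rows>= 2.595694298872256
d [0.5003 0.075 ] (array([0.5002, 0.0769, 0.0453]), np.float64(0.049920896224398215))
c [0.5953 0.099 ] (array([0.5973, 0.1001, 0.0453]), np.float64(0.04060947929073866))
```

View pics/p3.png

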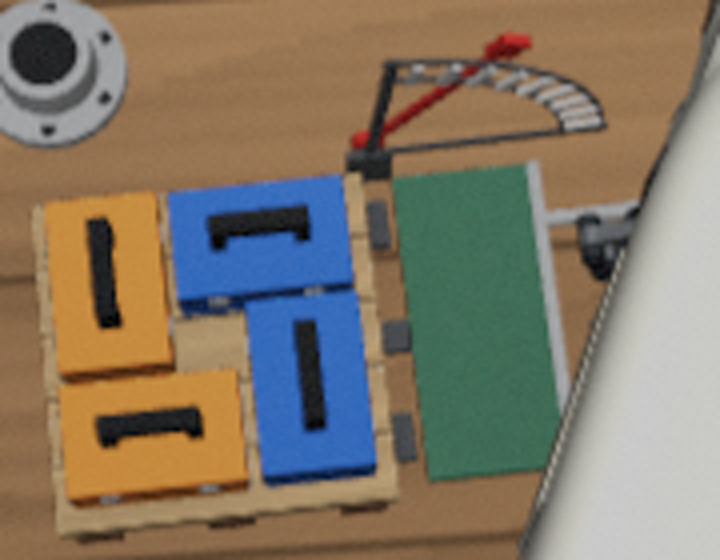

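All four cases form the pinwheel; the orange ones are at crop (105,285) and (155,435), each within about 2 mm. The gripper is above the bar. I'll go down and grip it.

```bash
python3 -m inch '[[[0,0,0],[-0.01,0,0.09],0],[[0,0,0],[0,0,0.09],0],[[0,0,0],[0,0,0.09],0],[[0,0,0],[0,0,0.06],0],[[0,0,0],[0,0,0.03],0],[[0,0,0],[0,0,0],0],[[0,0,0],[0,0,0],0]]'
python3 -m inch '[[[0,0,0],[0,0,0],1],[[0,0,0],[0,0,0],1],[[0,0,0],[0,0,0],1],[[0,0,0],[0,0,0],1],[[0,0,0],[0,0,0],1],[[0,0,0],[0,0,0],1]]' 
python3 -c "
from h import *
p=W(0,-.279); goal([*p,.031],TH+np.pi)"
```

```text
clock: 17.6
eef_pos: [0.5714, -0.2394, 0.0347]
tool_rot: [-0.021, 1.0, -0.0, 0.001]
ft_force: [-0.1, -0.4, 0.0]
grip_width: 0.0429
grasp_force: 0.0
clock: 18.1
eef_pos: [0.572, -0.241, 0.0357]
tool_rot: [-0.02, 1.0, -0.002, 0.002]
ft_force: [-1.1, -4.4, 7.1]
grip_width: 0.01
grasp_force: 58.8
t 18.1 tcp [ 0.572  -0.241   0.0357] q [-0.3979  0.6139  0.0472  0.9991 -0.0018 -0.4379] w 0.01 gf 58.782445192337036 F [-1.1207 -4.3977  7.0876]
turn units [-0.0006  0.0006 -0.0003] rows>= 0.04589877465991676 | shift AFTER turn, units [0.0015 0.0059 0.0156] rows>= 0.12067926945597095
```

```bash
python3 -m inch '[[[0,0,0],[0,0.0007,-0.0275],1],[[0,0,0],[0,0.0055,-0.0547],1],[[0,0,0],[0,0.0109,-0.0539],1],[[0,0,0],[0,0.0162,-0.0525],1],[[0,0,0],[0,0.0214,-0.0506],1]]'
python3 -m inch '[[[0,0,0],[0,0.0264,-0.0482],1],[[0,0,0],[0,0.031,-0.0454],1],[[0,0,0],[0,0.0354,-0.042],1],[[0,0,0],[0,0.0394,-0.0383],1],[[0,0,0],[0,0.0431,-0.0342],1],[[0,0,0],[0,0,0],1],[[0,0,0],[0,0,0],1]]'
python3 - <<'E'
from h import *
o=telemetry.get_obs(); print(o["eef_pos"],o["ft_force"],o["ft_torque"])
c=vision.camera("top"); s=vision.camera("scene")
i=np.zeros((600,800,3),np.uint8)
i[:360,:400]=cv2.resize(c["img"][135:225,310:410],None,fx=4,fy=4,interpolation=cv2.INTER_CUBIC)
i[:560,400:]=cv2.resize(s["img"][190:330,290:390],None,fx=4,fy=4,interpolation=cv2.INTER_CUBIC)
cv2.imwrite("pics/b1.png",i[:,:,::-1])
# red blobs: head centroid in both images
for n,cam in(("top",c),("scene",s)):
    h=cv2.cvtColor(cam["img"],cv2.COLOR_RGB2HSV); m=(((h[...,0]<5)|(h[...,0]>172))&(h[...,1]>150)&(h[...,2]>70)).astype(np.uint8)
    r=(330,130,390,185) if n=="top" else (335,215,390,300)
    ys,xs=np.nonzero(m[r[1]:r[3],r[0]:r[2]]); P=np.c_[xs+r[0],ys+r[1]].astype(float)
    # best angle: distance of red pixels to projected hinge->tip line
    best=[]
    for a in np.arange(.75,1.2,.01):
        q=proj(cam,[[*W(.127,-.114-k*np.cos(a)),.05+k*np.sin(a)] for k in(.0,.165)])
        d=q[1]-q[0];d/=np.linalg.norm(d); e=(P-q[0])@[-d[1],d[0]]; l=(P-q[0])@d
        best.append((np.median(np.abs(e)),round(a,3),l.max()-np.linalg.norm(q[1]-q[0]),np.median(e)))
    print(n,len(P),*sorted(best)[:4],sep="\n ")
E
```

```text
clock: 18.52
eef_pos: [0.5713, -0.226, 0.1069]
tool_rot: [-0.02, 1.0, -0.003, 0.002]
ft_force: [3.6, -8.5, -1.7]
grip_width: 0.0096
grasp_force: 58.4
clock: 19.1
eef_pos: [0.5692, -0.1747, 0.1729]
tool_rot: [-0.019, 1.0, -0.006, 0.003]
ft_force: [-3.0, -12.5, 14.3]
grip_width: 0.0097
grasp_force: 59.3
[ 0.5692 -0.1747  0.1729] [ -2.9519 -12.5009  14.2878] [-2.6743  0.6519  0.0592]
top
 99
 (np.float64(0.7183900727990066), np.float64(1.05), np.float64(3.5724817867006706), np.float64(-0.18839764461974512))
 (np.float64(0.7254850647269326), np.float64(1.06), np.float64(3.99300747003673), np.float64(0.03198538982594906))
 (np.float64(0.7557307276461576), np.float64(1.07), np.float64(4.411155363672599), np.float64(0.23035466166752333))
 (np.float64(0.7672972976634297), np.float64(1.04), np.float64(3.1500049083371024), np.float64(-0.34118180546490107))
scene
 150
 (np.float64(1.030223593022721), np.float64(1.06), np.float64(4.012691180731295), np.float64(-0.006973427566346274))
 (np.float64(1.059522502372573), np.float64(1.05), np.float64(4.4833455061526095), np.float64(0.27899947834664474))
 (np.float64(1.061175876312457), np.float64(1.07), np.float64(3.5254056173150303), np.float64(-0.28195031649728597))
 (np.float64(1.0998480787789524), np.float64(1.08), np.float64(3.022981411589953), np.float64(-0.5700529987698322))
```

View pics/b1.png

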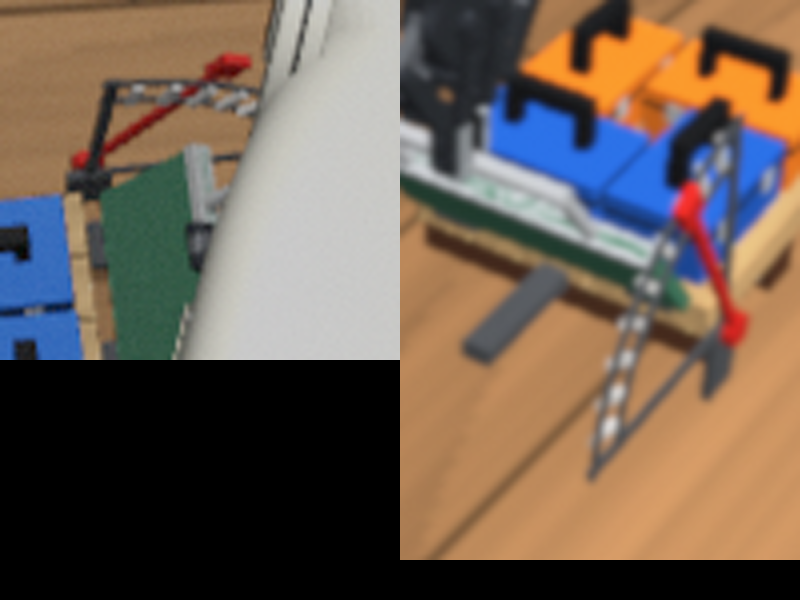

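The picture shows the board held up near the mark, with the bar end at scene crop (590,215) and the mark head at (690,205). Both cameras put the mark at about 1.055 rad, and the board is at about 0.95 rad. I'll raise it the rest of the way.

```bash
python3 -m inch '[[[0,0,0],[0,0.024,-0.0165],1],[[0,0,0],[0,0.0247,-0.0146],1],[[0,0,0],[0,0,0],1],[[0,0,0],[0,0,0],1],[[0,0,0],[0,0,0],1]]'
python3 - <<'E'
from h import *
o=telemetry.get_obs(); print(o["eef_pos"],o["ft_force"],o["ft_torque"])
s=vision.camera("scene"); S=6; off=np.array([300,205])
i=cv2.resize(s["img"][205:300,300:400],None,fx=S,fy=S,interpolation=cv2.INTER_CUBIC)[:,:,::-1].copy()
def P(x,k,a,n=0): return (proj(s,[*W(x,-.114-k*np.cos(a)+n*np.sin(a)),.05+k*np.sin(a)+n*np.cos(a)])[0]-off+.5)*S
for a,col in((.95,(255,255,0)),(1.05,(255,0,255)),(1.15,(0,255,255))):
    for x,k0,k1 in((.062,.107,.165),(.1,.0,.107)):
        cv2.line(i,*[tuple(int(v) for v in P(x,k,a)) for k in(k0,k1)],col,1)
    cv2.line(i,*[tuple(int(v) for v in P(x,.165,a)) for x in(0,.067)],col,1)
cv2.imwrite("pics/b2.png",i)
E
```

```text
clock: 19.62
eef_pos: [0.5686, -0.1602, 0.1821]
tool_rot: [-0.019, 1.0, -0.005, 0.004]
ft_force: [-4.0, -11.1, 16.4]
grip_width: 0.0095
grasp_force: 61.3
[ 0.5686 -0.1602  0.1821] [ -3.9652 -11.0791  16.4497] [-2.3724  0.6702  0.115 ]
```

View pics/b2.png

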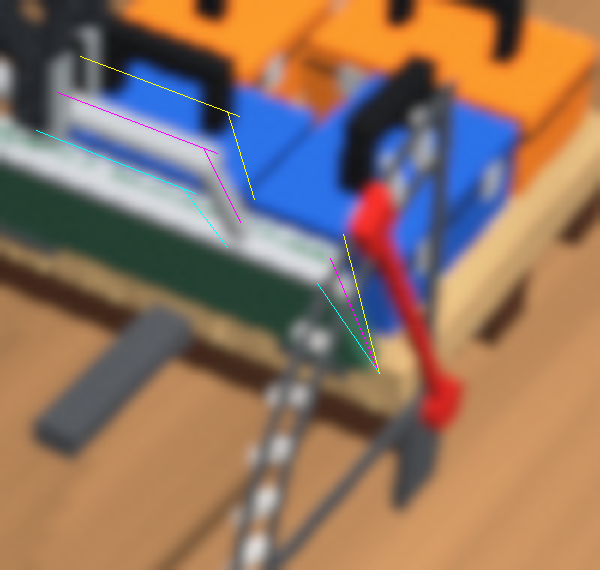

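In the overlay (cyan 0.95, magenta 1.05, yellow 1.15), the bar lies just below the magenta line, so the board is at about 1.03 rad against the mark's 1.055. A small nudge, then settle.

```bash
python3 -m inch '[[[0,0,0],[0,0.0095,-0.0055],1],[[0,0,0],[0,0,0],1],[[0,0,0],[0,0,0],1],[[0,0,0],[0,0,0],1],[[0,0,0],[0,0,0],1],[[0,0,0],[0,0,0],1],[[0,0,0],[0,0,0],1],[[0,0,0],[0,0,0],1],[[0,0,0],[0,0,0],1],[[0,0,0],[0,0,0],1]]'
python3 - <<'E'
from h import *
s=vision.camera("scene"); S=6; off=np.array([300,205])
i=cv2.resize(s["img"][205:300,300:400],None,fx=S,fy=S,interpolation=cv2.INTER_CUBIC)[:,:,::-1].copy()
def P(x,k,a): return (proj(s,[*W(x,-.114-k*np.cos(a)),.05+k*np.sin(a)])[0]-off+.5)*S
for a,col in((.98,(255,255,0)),(1.055,(255,0,255)),(1.13,(0,255,255))):
    cv2.line(i,*[tuple(int(v) for v in P(x,.165,a)) for x in(0,.067)],col,1)
    cv2.line(i,*[tuple(int(v) for v in P(.127,k,a)) for k in(0,.165)],col,1)
cv2.imwrite("pics/b3.png",i)
E
```

```text
clock: 20.5
eef_pos: [0.5685, -0.1577, 0.1836]
tool_rot: [-0.019, 1.0, -0.005, 0.004]
ft_force: [-3.2, -11.5, 15.9]
grip_width: 0.0095
grasp_force: 61.2
```

View pics/b3.png

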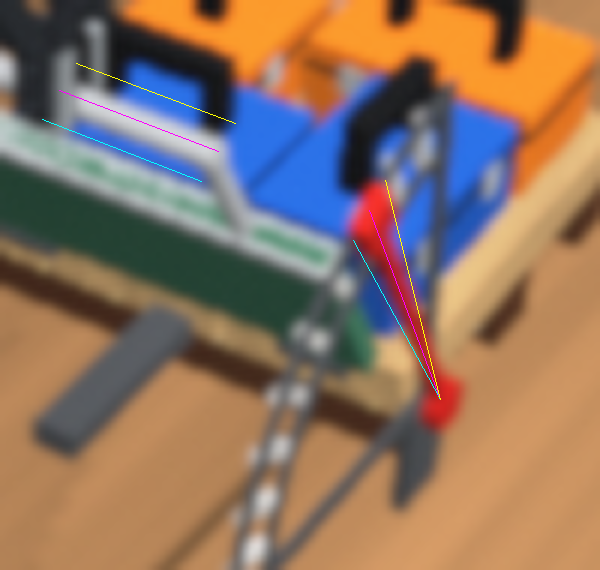

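The bar (crop (145,122)) lies on the magenta 1.055 line, and so does the red mark (crop (385,265)). Everything is still, so I'll hand in.

```bash
python3 -c "
from workcell import workorder
print(workorder.job_done())"
```

```text
the job is handed in; nothing more can be done
None
```

Job handed in: both orange cases are in their outlines, each within about 2 mm by camera, and the gripper is holding the tailboard in line with the red mark at about 1.05 rad; the hand-in returned no verdict.

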